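# Clear down the stencil printing station

### The arm

A 6-joint arm with a two-finger parallel gripper is mounted at the origin on the work surface. World frame = base frame: x ahead of the robot, y to its left, z up, the work surface at z = 0. Lengths are in m, angles in rad, forces in N, time in s.
With the tool pointing down it reaches from about 0.3 to 0.775 m from the base axis. Payload 14.6 kg.
Tool frame: the origin (TCP) lies midway between the tips of the shut fingers; the grasp point (between the pads) lies 19 mm behind it (ctrl.pinch_z is the distance from the TCP to the grasp point, in m); z points along the fingers, y is the line along which they close (so a half turn about z gives the same grasp; the last joint's range is limited). The gripper opens to 94 mm and grips with 3 to 60 N. Pads are 16 mm wide; open, the fingers measure 119 mm over their backs; the gripper's body (75 mm by 177 mm) begins 78 mm behind the grasp point.
Start: joints at [1.099, 0.3, 1.521, -0, 1.321, -0.067], TCP at [0.217, 0.506, 0.205] pointing down, gripper open.
Joint ranges: [-3.03, 3.03], [-0.79, 2.21], [0.23, 2.52], [-1.04, 4.18], [0, 3.07], [-2.55, 2.55]. Speed limits (rad/s): [2.22, 2.22, 2.57, 3.14, 3.14, 3.14].

### API

Orientations are given as [roll, pitch, yaw] about the fixed x, y, z axes, in that order (R = Rz(yaw) Ry(pitch) Rx(roll)).
In Python, from station import ctrl gives the robot as it stands.
- The arm moves only by the tool jog_arm, never from a script. Its argument "motion" is a list of rows, each a list of 7 numbers: the shift along the tool's x, y, z in m, then the turn, a rotation vector about the tool's x, y, z in rad, then the opening, from -1 (shut) to 1 (fully open). In form: [[tx, ty, tz, rx, ry, rz, gripper], ...]. A call has 1 to 5 rows; each row shifts and turns the commanded pose from where the row before left it, along the tool's axes as they then stand; what a row does not reach is not made up. A row lasts 1/10 s, in which the tool goes at most 50 mm and 8.59 degrees, less where a joint would pass 70% of its speed; a pose out of reach is approached as far as the arm can. A call is refused whole if a number of a shift passes 0.05 or a number of a turn 0.15, either way. A call with a gripper value outside its range is refused whole. The fingers move at their own pace and stop on an object; "squeeze" is the grip in N (left out, the last holds). Time passes only in rows, so rows that do not move let the fingers close. It gives the time, the measured TCP pose, the force, the opening and the grip force at its end, in the units of the state.
- ctrl.get_obs(): the state, without advancing time (a new reading comes with each control period).
- ctrl.camera(name): name is "side" or "top"; returns the picture (400x640x3 uint8, red, green, blue); there is no depth.
- ctrl.camera_model(name): a dict with "intrinsics" (3x3 intrinsics, pixels), "rvec" (rotation vector, rad) and "tvec" (3), from world to camera coordinates, as OpenCV has them. Camera axes: x right, y down, z forward; pixel columns grow to the right and rows downward; lengths in m; the calibration is good to about 2 mm. A picture is of the moment at which its call begins. camera_model takes no time and is no camera call.
- ctrl.hand_in(): hands the job in; it is judged then, once.
The state is a dict: "time_s": time; "qpos": joint angles; "joint_vel": joint speeds; "tau": joint torques, N m; "ee_pos": TCP position; "eef_rot": TCP orientation; "force": force on the tool from outside, world axes, zero at the start; "moment": the same for the moment, N m; "grip_width": finger opening in m; "grip_force": force on a finger pad.
Only numpy, scipy, OpenCV 4.12 (cv2) and the standard library are available. Lean on these libraries where they do the work, as an engineer would, in place of code of your own. Each camera call takes 0.05 s, during which the arm holds its last target. There are 200 camera calls.

### The job

Clear down the printing station: lift the sprung clamp arm until it stays open by itself, take the circuit-board carrier out of the nest and lay it flat between the end stops of the parking block, lengthwise along it. Then swing the empty clamp shut again; and put every solder paste jar away standing upright in the divided crate, one per cell (when you do the jars is up to you). Leave the spatula, the solvent bottle and the tape reel where they are.

Things in the scene. Friction and masses are not known exactly. Their poses are not given: they have to be found in the camera images.
- clamp (a joint): angle of the clamp arm about its level hinge, rad: 0 level, pressing on the carrier; -0.05 shut on the empty nest; 1.75 at its open stop, standing up and leaning 0.18 back. Over-centre spring: let go below about 1.05 it snaps shut, past about 1.15 it swings on to the open stop and stays. Lifting it takes about 3 N at the grip when shut, less as it rises; starting it shut from the stop about 2 N
- clamp_hinge (a point): point on the clamp's hinge axis, in the middle of the arm's width, 90 mm above the bench, at the +x end of the nest. Axes: those of the nest; the hinge axis is its y, and shut, the arm points along its -x. Two steel cheeks (52 x 46 mm overall, up to 102 mm above the bench) stand around it
- clamp_grip (a point): centre of the black rubber grip at the arm's free end, 134 mm from the hinge axis; shut, it is 90 mm above the bench, 40 mm above the carrier. Grip 50 mm long along the arm, 16 mm wide along the hinge axis, 18 mm thick; pinched across its width it turns between the fingers as the arm swings. x: from grip to hinge. The steel arm is 14 mm wide, 12 mm thick, with a pad foot 55 mm from the hinge
- nest_seat (a point): middle of the top of the nest's steel seat block (100 x 40 mm in x, y; top 40 mm above the bench), on which the carrier lies under the clamp. A stop 6 mm thick and 6 mm higher than the seat stands at each x end, 114 mm clear between them. Base plate 215 x 130 x 12 mm, bolted down
- carrier_c (a point): centre of the circuit-board carrier: a flat grey plate 110 x 60 x 10 mm (x, y, z), 0.16 kg, with a green board with low chips (4 mm) on top. On nest or parking block it overhangs the 40 mm wide seat by 10 mm at each long side, so it can be taken across its 60 mm width
- park_seat (a point): middle of the seat of the parking block beside the nest: an aluminium block whose seat, 30 mm above the bench, is 40 mm wide (y) and 130 mm long (x) between two end stops 8 mm higher than it. Dark base plate 150 x 60 x 8 mm, bolted down. x runs lengthwise
- crate: blue plastic crate, 235 x 158 x 34 mm (x, y, z), origin at the centre of its underside; 3 cells along x by 2 along y, each about 73 mm square, their centres at x = -77, 0 and 77 mm, y = -38.5 and 38.5 mm from the origin; walls 4 mm thick, floor 4 mm thick, dividers 29.5 mm high; fixed to the bench
- jar1_c (a point): centre (half-way up) of a solder paste jar: an upright white drum with a green lid, 54 mm across, 58 mm high, about 0.2 kg, heavy at the bottom; absent in some runs
- jar2_c (a point): centre (half-way up) of a solder paste jar: an upright white drum with a green lid, 54 mm across, 58 mm high, about 0.2 kg, heavy at the bottom; absent in some runs
- jar3_c (a point): centre (half-way up) of a solder paste jar: an upright white drum with a green lid, 54 mm across, 58 mm high, about 0.2 kg, heavy at the bottom; absent in some runs
- jar4_c (a point): centre (half-way up) of a solder paste jar: an upright white drum with a green lid, 54 mm across, 58 mm high, about 0.2 kg, heavy at the bottom; absent in some runs
- jar5_c (a point): centre (half-way up) of a solder paste jar: an upright white drum with a green lid, 54 mm across, 58 mm high, about 0.2 kg, heavy at the bottom; absent in some runs
- carrier: the same carrier, origin at the centre of its underside
- jar1: the jar of point jar1_c, origin at the centre of its underside
- jar2: the jar of point jar2_c, origin at the centre of its underside
- jar3: the jar of point jar3_c, origin at the centre of its underside
- jar4: the jar of point jar4_c, origin at the centre of its underside
- jar5: the jar of point jar5_c, origin at the centre of its underside
- spatula: paste spatula lying on the bench, not to be moved
- solvent: solvent bottle, 60 mm across, 120 mm high, not to be moved
- reel: small tape reel lying flat, 100 mm across, 14 mm high, not to be moved

How it is judged:
By the outcome, as a careful person would: the job done as asked, in the order asked, and still so for the second after the job is handed in, with the robot touching nothing.
Of jar1, jar2, jar3, jar4, jar5 only 3 to 5 are there at a start; the rules pass over those that are not, and their reading is None.
At some moment in a run one of jar1, jar2, jar3, jar4, jar5 may be knocked a few centimetres aside while the robot is not near it.
It also fails if it takes over 210 s, if anything falls off the work surface, if the arm or the gripper's body presses on something with over 40 N, if the wrist force passes 120 N, or if a joint passes its speed limit or range.

## Working session

There is one attempt and no reset: what is moved stays moved. The work goes in short steps, Python scripts to look and compute and a tool call to move; the robot and the scene stay as the last step left them, time stands still between calls to the robot, and variables do not carry over. Pictures are saved under pics/ and viewed, at most 14 in all, crops included, and the job is handed in when it is done.

Besides the shell and the picture viewer there is one more tool, called after "Call:" by a JSON object that holds its "name" and its "arguments". jog_arm: Moves the arm, as the interface text tells. Its arguments: {"type":"object","properties":{"motion":{"type":"array"},"squeeze":{"type":"number"}},"required":["motion"]}

```bash
ls; mkdir -p pics; python3 - <<'E'
from station import ctrl
import cv2
print(ctrl.get_obs(), ctrl.pinch_z)
for n in("top","side"):
    im=ctrl.camera(n); cv2.imwrite(f"pics/{n}0.png",im[:,:,::-1]); print(n,ctrl.camera_model(n))
E
```

```text
pics
{'time_s': 0.0, 'qpos': array([ 1.09936684e+00,  3.00464694e-01,  1.52156786e+00,  9.06623564e-06,
        1.32069244e+00, -6.66006124e-02]), 'joint_vel': array([-3.18372187e-04,  2.40912886e-03, -4.35852605e-04,  2.52513901e-05,
        3.82119822e-04, -5.57196742e-04]), 'tau': array([ 2.53477401e-04, -5.31809986e+01, -3.52732050e+01,  7.08064903e-02,
        2.44740327e-02, -6.79042205e-05]), 'ee_pos': array([0.21650842, 0.50531508, 0.20489543]), 'eef_rot': array([-3.14046340e+00, -8.41212797e-05,  2.73676148e+00]), 'force': array([ 0.7460018 , -0.1286335 ,  0.06915104]), 'moment': array([-0.04409313, -0.05963541,  0.02665707]), 'grip_force': 0.0, 'grip_width': 0.09391488708393238} 0.0188
top {'intrinsics': array([[439.65067654,   0.        , 319.64575934],
       [  0.        , 439.65067654, 194.71522852],
       [  0.        ,   0.        ,   1.        ]]), 'rvec': array([ 2.1569323 , -2.15588255,  0.14805215]), 'tvec': array([-0.02373693,  0.53281797,  1.28535275])}
side {'intrinsics': array([[502.13937927,   0.        , 314.32164063],
       [  0.        , 502.13937927, 198.75961296],
       [  0.        ,   0.        ,   1.        ]]), 'rvec': array([ 0.49608557, -2.61944401,  1.35481529]), 'tvec': array([0.47937172, 0.19117314, 1.54233832])}
```

View pics/top0.png

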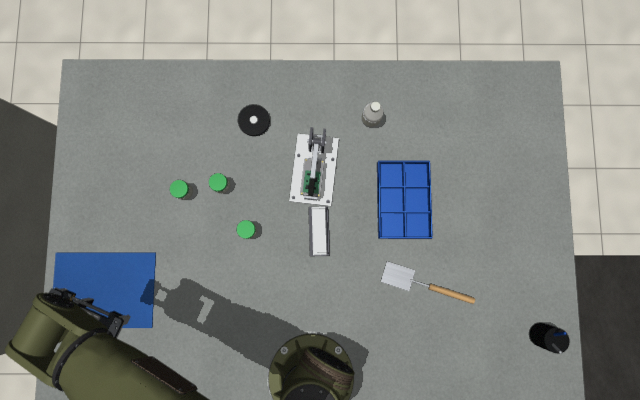

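View pics/side0.png

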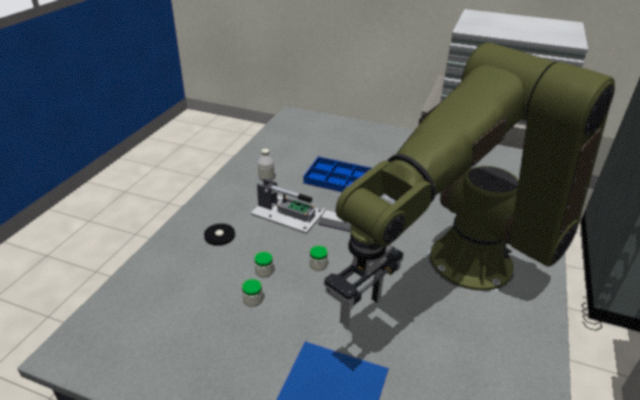

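The top view shows three jars (lids at 179,189; 218,182; 246,230), the nest around (315,170), the park block at (319,232), the crate at (404,200), the reel at (254,120) and the bottle at (374,113). The side view shows the same three jars.

```bash
cat > h.py <<'E'
from station import ctrl
import cv2, numpy as np
from scipy.spatial.transform import Rotation as Ro
def ray(n,uv):
    m=ctrl.camera_model(n);R=cv2.Rodrigues(m["rvec"])[0]
    d=R.T@np.linalg.solve(m["intrinsics"],[uv[0],uv[1],1]);return -R.T@m["tvec"],d
def plane(n,uv,z):
    o,d=ray(n,uv);return (o+d*(z-o[2])/d[2])[:2]
def proj(n,P):
    m=ctrl.camera_model(n);return cv2.projectPoints(np.array(P,float).reshape(-1,3),m["rvec"],m["tvec"],m["intrinsics"],None)[0][:,0]
def blobs(im,lo,hi,amin=30):
    hsv=cv2.cvtColor(im,cv2.COLOR_RGB2HSV);m=cv2.inRange(hsv,np.array(lo),np.array(hi))
    cs=cv2.findContours(m,cv2.RETR_EXTERNAL,cv2.CHAIN_APPROX_NONE)[0]
    return [c for c in cs if cv2.contourArea(c)>amin]
def cen(c):
    M=cv2.moments(c);return M["m10"]/M["m00"],M["m01"]/M["m00"]
def rect(n,c,z):
    P=np.array([plane(n,p[0],z) for p in c],np.float32)*1000
    return cv2.minAreaRect(P)
def jars(im,n="top"):
    return [(np.round(plane(n,cen(c),.058),4),cv2.contourArea(c)) for c in blobs(im,(50,120,80),(75,255,255),120)]
E
python3 - <<'E'
from h import *
im=ctrl.camera("top")
print(jars(im))
for c in blobs(im,(105,130,60),(125,255,255),300):print("blue",cen(c),rect("top",c,.034))
for c in blobs(im,(0,0,205),(180,40,255),100):print("white",cen(c),cv2.contourArea(c),rect("top",c,.012),rect("top",c,.03))
a=im[115:265,280:350];b=cv2.resize(a,None,fx=4,fy=4,interpolation=cv2.INTER_CUBIC)
s=ctrl.camera("side")[140:240,240:360];s=cv2.resize(s,None,fx=4,fy=4,interpolation=cv2.INTER_CUBIC)
o=np.zeros((600,770,3),np.uint8);o[:600,:280]=b;o[:400,285:765]=s
cv2.imwrite("pics/c1.png",o[:,:,::-1])
E
```

```text
[(array([0.4288, 0.1926]), 226.0), (array([0.548 , 0.3929]), 225.0), (array([0.5678, 0.2784]), 218.5)]
blue (110.8836641315773, 281.9693934335003) ((253.55303955078125, 607.6480102539062), (293.0265197753906, 211.602294921875), 89.96300506591797)
blue (404.37619647355166, 199.61234256926952) ((520.0922241210938, -277.6065673828125), (159.3900604248047, 233.313232421875), 89.94857025146484)
white (318.460745176314, 230.36127744510978) 501.0 ((424.755859375, -20.30948829650879), (135.62344360351562, 38.12434768676758), 2.044450521469116) ((423.8841857910156, -20.245410919189453), (133.79080200195312, 37.60919189453125), 2.0444509983062744)
white (580.1473844978999, 195.50362733867888) 436.5 ((525.2789306640625, -825.4300537109375), (120.15975189208984, 62.85324478149414), 0.46227559447288513) ((523.0489501953125, -814.4866333007812), (118.5359878540039, 62.00395965576172), 0.4623185694217682)
white (600.4345749761222, 148.69436485195797) 174.5 ((675.5687866210938, -900.06884765625), (35.138362884521484, 98.53926086425781), 89.97083282470703) ((671.3079833984375, -888.1168823242188), (3
[... 1552 characters left out ...]
655536652)
white (282.83185840707966, 54.45722713864307) 169.5 ((989.7346801757812, 88.88381958007812), (77.08153533935547, 36.229637145996094), 85.1578140258789) ((981.2286376953125, 87.4724349975586), (76.03996276855469, 35.740013122558594), 85.15789794921875)Traceback (most recent call last):
  File "<stdin>", line 5, in <module>
  File "h.py", line 18, in rect
    P=np.array([plane(n,p[0],z) for p in c],np.float32)*1000
                ~~~~~^^^^^^^^^^
  File "h.py", line 8, in plane
    o,d=ray(n,uv);return (o+d*(z-o[2])/d[2])[:2]
        ~~~^^^^^^
  File "h.py", line 5, in ray
    m=ctrl.camera_model(n);R=cv2.Rodrigues(m["rvec"])[0]
ValueError: time passes only in moves, steps and waits
```

```bash
sed -i 's/^def ray/_M={n:ctrl.camera_model(n) for n in ("top","side")}\ndef ray/; s/m=ctrl.camera_model(n)/m=_M[n]/' h.py
python3 - <<'E'
from h import *
im=ctrl.camera("top")
a=im[115:265,280:350];b=cv2.resize(a,None,fx=4,fy=4,interpolation=cv2.INTER_CUBIC)
s=ctrl.camera("side")[140:240,240:360];s=cv2.resize(s,None,fx=4,fy=4,interpolation=cv2.INTER_CUBIC)
o=np.zeros((600,770,3),np.uint8);o[:600,:280]=b;o[:400,285:765]=s
cv2.imwrite("pics/c1.png",o[:,:,::-1])
E
```

```text
(no output)
```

View pics/c1.png

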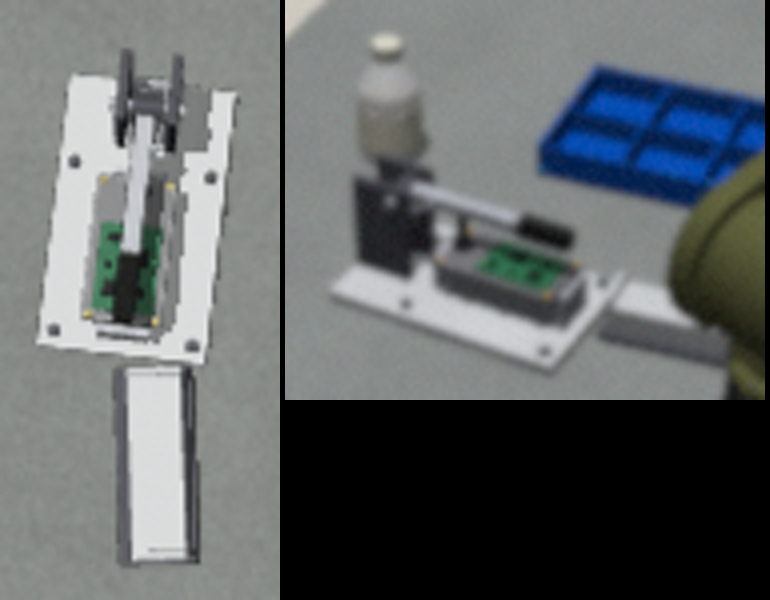

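The crop shows the grip centre at crop (128,287) → px (312,186.8), carrier corner pins at crop (105,181), (170,187), (87,313), (155,320), nest plate corners at (70,75), (238,92), (205,363), (38,344), and the park block ends at crop v = 367 and 562. The clamp is shut on the carrier.

```bash
python3 - <<'E'
from h import *
def P(l,z):
    r=np.array([plane("top",(280+(u+.0)/4-.375,115+v/4-.375),z) for u,v in l]);print(r.round(4).tolist(),"mean",r.mean(0).round(4));return r
def yaw(a,b):print("yaw",np.arctan2(*(a-b)[::-1]))
r=P([(70,75),(238,92),(205,363),(38,344)],.012);yaw(r[0]+r[1],r[2]+r[3])
r=P([(105,181),(170,187),(155,320),(87,313)],.051);yaw(r[0]+r[1],r[2]+r[3])
r=P([(128,258),(127,322),(128,287)],.099);r=P([(145,115),(131,250)],.096);yaw(r[0],r[1])
r=P([(130,367),(189,367),(195,562),(134,562)],.036);yaw(r[0]+r[1],r[2]+r[3])
r=P([(131,376),(189,376),(195,549),(134,549)],.034)
# side view of grip centre
o,d=ray("side",(240+(547-285)/4,140+232/4));print((o+d*(.09-o[2])/d[2]).round(4))
s=ctrl.get_obs();print(Ro.from_euler("xyz",s["eef_rot"]).as_matrix().round(3))
E
```

```text
[[0.7284, 0.0465], [0.715, -0.0842], [0.5031, -0.0578], [0.5176, 0.0695]] mean [ 0.616  -0.0065]
yaw -0.11614660444935714
[[0.636, 0.0179], [0.6315, -0.0308], [0.531, -0.0196], [0.5362, 0.0308]] mean [ 5.837e-01 -4.000e-04]
yaw -0.11983494455692086
[[0.5695, -0.0001], [0.5232, 0.0005], [0.5485, -0.0001]] mean [5.471e-01 1.000e-04]
[[0.6754, -0.0121], [0.5758, -0.0022]] mean [ 0.6256 -0.0072]
yaw -0.09966977574115117
[[0.4975, -0.001], [0.4975, -0.0451], [0.3531, -0.0492], [0.3531, -0.0043]] mean [ 0.4253 -0.0249]
yaw 0.025638613929133497
[[0.491, -0.0017], [0.491, -0.0451], [0.3626, -0.0493], [0.3626, -0.0042]] mean [ 0.4268 -0.0251]
[5.458e-01 2.000e-04 9.000e-02]
[[-0.919  0.394 -0.   ]
 [ 0.394  0.919 -0.   ]
 [ 0.    -0.001 -1.   ]]
```

Call:
{"name": "jog_arm", "arguments": {"motion": [[0, 0, 0, 0, 0, -0.144, 1], [-0.039, -0.046, 0, 0, 0, -0.144, 1], [-0.039, -0.046, 0, 0, 0, 0, 1], [-0.039, -0.046, 0, 0, 0, 0, 1], [-0.039, -0.046, 0, 0, 0, 0, 1]], "squeeze": 20}}

```text
time_s: 0.75
ee_pos: [0.3215, 0.3338, 0.2055]
eef_rot: [3.141, 0.0, 3.025]
force: [0.9, 0.1, -0.4]
grip_width: 0.0942
grip_force: 0.0
```

Call:
{"name": "jog_arm", "arguments": {"motion": [[-0.039, -0.046, 0, 0, 0, 0, 1], [-0.039, -0.046, 0, 0, 0, 0, 1], [-0.039, -0.046, 0, 0, 0, 0, 1], [-0.039, -0.046, 0, 0, 0, 0, 1], [-0.03, -0.04, 0, 0, 0, 0, 1]]}}

```text
time_s: 1.25
ee_pos: [0.4575, 0.1237, 0.2056]
eef_rot: [3.141, 0.0, 3.024]
force: [0.4, 0.2, 0.6]
grip_width: 0.0939
grip_force: 0.0
```

Call:
{"name": "jog_arm", "arguments": {"motion": [[0, 0, 0, 0, 0, 0, 1], [0, 0, 0, 0, 0, 0, 1]]}}

```text
time_s: 1.45
ee_pos: [0.4568, 0.125, 0.2053]
eef_rot: [3.142, -0.0, 3.022]
force: [0.7, 0.1, 0.1]
grip_width: 0.094
grip_force: 0.0
```

```bash
cat >> h.py <<'E'
def delta(p,yaw=None):
    "tool-frame shift (after turning) and turn to reach world TCP p with tool down at yaw"
    s=ctrl.get_obs();R=Ro.from_euler("xyz",s["eef_rot"])
    T=R if yaw is None else Ro.from_euler("xyz",[np.pi,0,yaw])
    print("t",round(s["time_s"],2),"at",s["ee_pos"].round(4),s["eef_rot"].round(3),"F",s["force"].round(1),"w",round(s["grip_width"],4))
    print("shift",T.inv().apply(np.array(p)-s["ee_pos"]).round(4),"turn",(R.inv()*T).as_rotvec().round(3))
E
python3 -c "
from h import *
delta((.547,0,.071),3.0246)"
```

```text
t 1.45 at [0.4568 0.125  0.2053] [ 3.142 -0.     3.022] F [0.7 0.1 0.1] w 0.094
shift [-0.1042 -0.1136  0.1343] turn [ 0.    -0.    -0.002]
```

Call:
{"name": "jog_arm", "arguments": {"motion": [[-0.026, -0.028, 0, 0, 0, 0, 1], [-0.026, -0.028, 0, 0, 0, 0, 1], [-0.026, -0.028, 0, 0, 0, 0, 1], [-0.026, -0.03, 0, 0, 0, 0, 1], [0, 0, 0.03, 0, 0, 0, 1]]}}

```text
time_s: 1.95
ee_pos: [0.5495, -0.0012, 0.1778]
eef_rot: [-3.142, 0.006, 3.024]
force: [0.8, -0.0, 0.2]
grip_width: 0.0942
grip_force: 0.0
```

Call:
{"name": "jog_arm", "arguments": {"motion": [[0, 0, 0.04, 0, 0, 0, 1], [0, 0, 0.03, 0, 0, 0, 1], [0, 0, 0.02, 0, 0, 0, 1], [0, 0, 0.014, 0, 0, 0, 1], [0, 0, 0, 0, 0, 0, 1]]}}

```text
time_s: 2.45
ee_pos: [0.5458, 0.0015, 0.0701]
eef_rot: [-3.142, -0.003, 3.026]
force: [0.6, -0.5, 0.1]
grip_width: 0.0938
grip_force: 0.0
```

```bash
python3 - <<'E'
from h import *
delta((.547,0,.071),3.0246)
a=ctrl.camera("top")[115:265,280:350];b=cv2.resize(a,None,fx=4,fy=4,interpolation=cv2.INTER_CUBIC)
s=ctrl.camera("side")[140:240,240:360];s=cv2.resize(s,None,fx=4,fy=4,interpolation=cv2.INTER_CUBIC)
o=np.zeros((600,770,3),np.uint8);o[:600,:280]=b;o[:400,285:765]=s
cv2.imwrite("pics/c2.png",o[:,:,::-1])
E
```

```text
t 2.45 at [0.5458 0.0015 0.0701] [-3.142e+00 -3.000e-03  3.026e+00] F [ 0.6 -0.5  0.1] w 0.0938
shift [-0.0014 -0.0013 -0.0009] turn [-0.    -0.003  0.001]
```

View pics/c2.png

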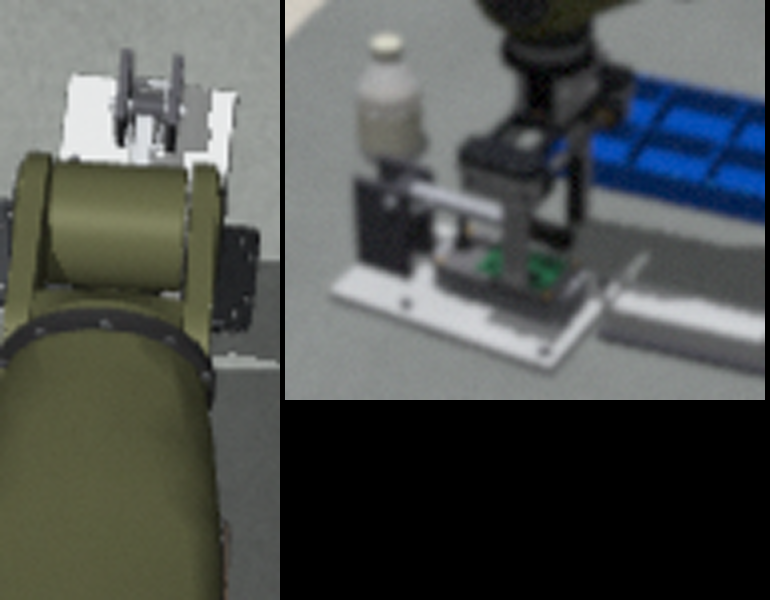

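The fingers straddle the black grip (side view, crop ~(545,230)), well placed. I close on it now.

Call:
{"name": "jog_arm", "arguments": {"motion": [[0, -0.001, 0, 0, 0, 0, -1], [0, 0, 0, 0, 0, 0, -1], [0, 0, 0, 0, 0, 0, -1], [0, 0, 0, 0, 0, 0, -1], [0, 0, 0, 0, 0, 0, -1]], "squeeze": 15}}

```text
time_s: 3.05
ee_pos: [0.5466, -0.0008, 0.0716]
eef_rot: [3.142, 0.0, 3.024]
force: [0.3, 0.7, 0.1]
grip_width: 0.0575
grip_force: 0.0
```

Call:
{"name": "jog_arm", "arguments": {"motion": [[0, 0, 0, 0, 0, 0, -1], [0, 0, 0, 0, 0, 0, -1], [0, 0, 0, 0, 0, 0, -1]]}}

```text
time_s: 3.35
ee_pos: [0.5465, -0.0007, 0.0714]
eef_rot: [3.142, -0.0, 3.024]
force: [0.4, -0.1, -0.1]
grip_width: 0.0334
grip_force: 0.0
```

```bash
python3 - <<'E'
import numpy as np
L=.134
p=np.array([-L,0]);
for a in np.arange(.2,1.45,.15).round(2):
    q=L*np.array([-np.cos(a),np.sin(a)]);print(a,"tool dx %.4f dz %.4f"%(-(q-p)[0],-(q-p)[1]));p=q
E
```

```text
0.2 tool dx -0.0027 dz -0.0266
0.35 tool dx -0.0055 dz -0.0193
0.5 tool dx -0.0083 dz -0.0183
0.65 tool dx -0.0109 dz -0.0169
0.8 tool dx -0.0133 dz -0.0150
0.95 tool dx -0.0154 dz -0.0129
1.1 tool dx -0.0172 dz -0.0104
1.25 tool dx -0.0185 dz -0.0077
1.4 tool dx -0.0195 dz -0.0049
```

Call:
{"name": "jog_arm", "arguments": {"motion": [[0, 0, 0, 0, 0, 0, -1], [0, 0, 0, 0, 0, 0, -1], [0, 0, 0, 0, 0, 0, -1], [0, 0, 0, 0, 0, 0, -1]]}}

```text
time_s: 3.75
ee_pos: [0.5466, 0.0001, 0.0714]
eef_rot: [3.14, 0.0, 3.025]
force: [0.6, 6.8, -0.5]
grip_width: 0.0155
grip_force: 15.0
```

Call:
{"name": "jog_arm", "arguments": {"motion": [[-0.001, 0, -0.013, 0, 0, 0, -1], [-0.002, 0, -0.0135, 0, 0, 0, -1], [-0.0055, 0, -0.0193, 0, 0, 0, -1]]}}

```text
time_s: 4.05
ee_pos: [0.5541, -0.0007, 0.1165]
eef_rot: [3.14, -0.003, 3.025]
force: [3.3, 6.0, -5.0]
grip_width: 0.016
grip_force: 15.0
```

Call:
{"name": "jog_arm", "arguments": {"motion": [[-0.0083, 0.0005, -0.0183, 0, 0, 0, -1], [-0.0109, 0.0005, -0.0169, 0, 0, 0, -1], [-0.0133, 0, -0.015, 0, 0, 0, -1]]}}

```text
time_s: 4.35
ee_pos: [0.5871, -0.0044, 0.1678]
eef_rot: [-3.141, -0.002, 3.025]
force: [0.9, 0.2, -5.4]
grip_width: 0.0158
grip_force: 15.0
```

Call:
{"name": "jog_arm", "arguments": {"motion": [[-0.0154, 0, -0.0129, 0, 0, 0, -1], [-0.0172, 0, -0.0104, 0, 0, 0, -1], [-0.0185, 0, -0.0077, 0, 0, 0, -1], [-0.0195, 0, -0.0049, 0, 0, 0, -1], [0, 0, 0, 0, 0, 0, -1]]}}

```text
time_s: 4.85
ee_pos: [0.659, -0.0127, 0.204]
eef_rot: [3.141, 0.002, 3.025]
force: [1.0, 1.6, 6.2]
grip_width: 0.0159
grip_force: 15.0
```

```bash
python3 - <<'E'
from h import *
delta((.547,0,.071),3.0246)
s=ctrl.camera("side")[90:240,200:380];s=cv2.resize(s,None,fx=4,fy=4,interpolation=cv2.INTER_CUBIC)
cv2.imwrite("pics/c3.png",s[:,:,::-1])
E
```

```text
t 4.85 at [ 0.659  -0.0127  0.204 ] [3.141e+00 2.000e-03 3.025e+00] F [1.  1.6 6.2] w 0.0159
shift [ 0.1127 -0.0004  0.133 ] turn [ 0.001  0.002 -0.   ]
```

View pics/c3.png

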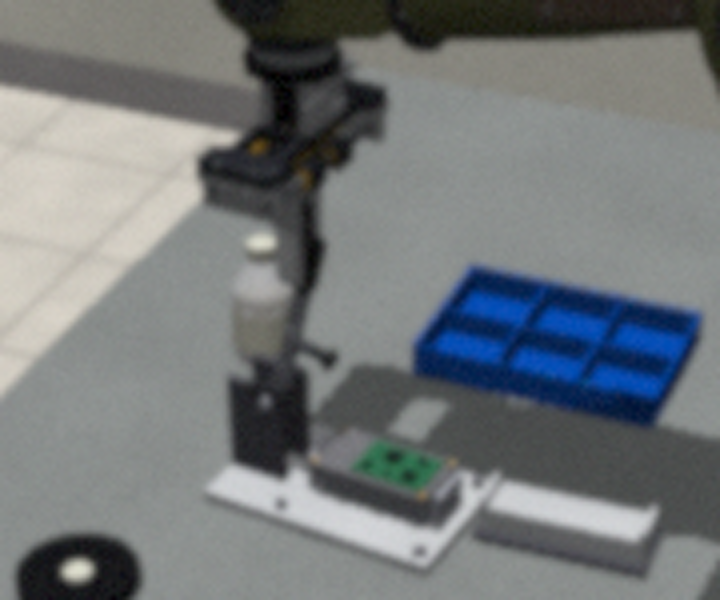

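The clamp stands up at about 1.4 rad and the carrier is exposed in the nest. I release the clamp, back away along −x, then go down over the carrier.

Call:
{"name": "jog_arm", "arguments": {"motion": [[0, 0, 0, 0, 0, 0, 1], [0, 0, 0, 0, 0, 0, 1], [0, 0, 0, 0, 0, 0, 1], [0, 0, 0, 0, 0, 0, 1], [0, 0, 0, 0, 0, 0, 1]]}}

```text
time_s: 5.4
ee_pos: [0.6573, -0.0128, 0.2033]
eef_rot: [-3.142, -0.0, 3.024]
force: [0.5, -0.2, -0.1]
grip_width: 0.0523
grip_force: 0.0
```

Call:
{"name": "jog_arm", "arguments": {"motion": [[0, 0, 0, 0, 0, 0, 1], [0, 0, 0, 0, 0, 0, 1], [0, 0, 0, 0, 0, 0, 1], [0, 0, 0, 0, 0, 0, 1], [0, 0, 0, 0, 0, 0, 1]]}}

```text
time_s: 5.9
ee_pos: [0.6575, -0.0128, 0.2033]
eef_rot: [3.142, -0.0, 3.024]
force: [-0.4, -0.6, 0.0]
grip_width: 0.092
grip_force: 0.0
```

Call:
{"name": "jog_arm", "arguments": {"motion": [[0.025, 0, 0, 0, 0, 0, 1], [0.03, 0, 0, 0, 0, 0, 1], [0.02, 0, 0, 0, 0, 0, 1], [0, 0, 0, 0, 0, 0, 1]]}}

```text
time_s: 6.3
ee_pos: [0.5816, -0.0037, 0.204]
eef_rot: [3.142, 0.0, 3.025]
force: [1.2, 0.4, -0.4]
grip_width: 0.0941
grip_force: 0.0
```

```bash
python3 - <<'E'
from h import *
delta((.584,-.003,.026),3.0246)
s=ctrl.camera("side")[90:240,200:380];s=cv2.resize(s,None,fx=4,fy=4,interpolation=cv2.INTER_CUBIC)
cv2.imwrite("pics/c4.png",s[:,:,::-1])
E
```

```text
t 6.3 at [ 0.5816 -0.0037  0.204 ] [3.142 0.    3.025] F [ 1.2  0.4 -0.4] w 0.0941
shift [-0.0023  0.001   0.178 ] turn [0. 0. 0.]
```

View pics/c4.png

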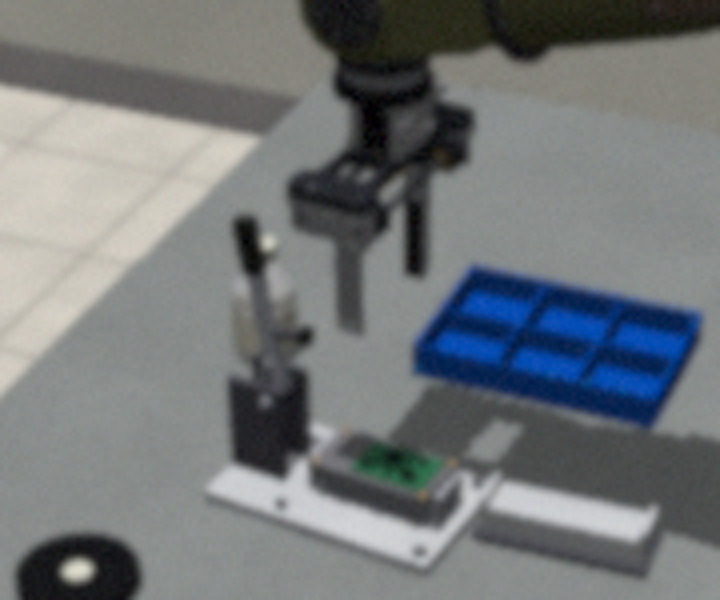

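The clamp is upright, leaning back on its open stop, and the carrier is uncovered. I grasp the carrier 8 mm nearer to the robot than its centre, to keep away from the clamp foot.

Call:
{"name": "jog_arm", "arguments": {"motion": [[0.006, 0.001, 0.04, 0, 0, 0, 1], [0, 0, 0.045, 0, 0, 0, 1], [0, 0, 0.04, 0, 0, 0, 1], [0, 0, 0.025, 0, 0, 0, 1], [0, 0, 0.015, 0, 0, 0, 1]]}}

```text
time_s: 6.85
ee_pos: [0.5769, -0.0024, 0.0359]
eef_rot: [-3.141, -0.003, 3.024]
force: [-0.7, -0.4, 0.8]
grip_width: 0.0942
grip_force: 0.0
```

Call:
{"name": "jog_arm", "arguments": {"motion": [[0, 0, 0.013, 0, 0, 0, 1], [0, 0, 0, 0, 0, 0, -1], [0, 0, 0, 0, 0, 0, -1], [0, 0, 0, 0, 0, 0, -1], [0, 0, 0, 0, 0, 0, -1]], "squeeze": 15}}

```text
time_s: 7.35
ee_pos: [0.5777, -0.0024, 0.0264]
eef_rot: [3.142, 0.002, 3.024]
force: [0.0, -0.0, -0.3]
grip_width: 0.0659
grip_force: 0.0
```

Call:
{"name": "jog_arm", "arguments": {"motion": [[0, 0, 0, 0, 0, 0, -1], [0, 0, 0, 0, 0, 0, -1], [0, 0, 0, 0, 0, 0, -1], [0, 0, 0, 0, 0, 0, -1]]}}

```text
time_s: 7.75
ee_pos: [0.5775, -0.0023, 0.0261]
eef_rot: [3.141, 0.001, 3.025]
force: [-2.0, 0.7, 6.5]
grip_width: 0.0599
grip_force: 15.0
```

```bash
python3 - <<'E'
from h import *
delta((.576,-.002,.026),3.0246)
E
```

```text
t 7.75 at [ 0.5775 -0.0023  0.0261] [3.141e+00 1.000e-03 3.025e+00] F [-2.   0.7  6.5] w 0.0599
shift [0.0016 0.0001 0.0001] turn [ 0.     0.001 -0.   ]
```

Call:
{"name": "jog_arm", "arguments": {"motion": [[0, 0, -0.01, 0, 0, 0, -1], [0, 0, -0.03, 0, 0, 0, -1], [0, 0, -0.03, 0, 0, 0, -1], [0, 0, 0, 0, 0, 0, -1]]}}

```text
time_s: 8.15
ee_pos: [0.5789, -0.0024, 0.0997]
eef_rot: [3.141, 0.006, 3.024]
force: [0.2, 0.1, -1.8]
grip_width: 0.06
grip_force: 15.0
```

```bash
python3 - <<'E'
from h import *
s=ctrl.camera("side")
for c in blobs(s,(0,0,190),(180,45,255),40):
    x,y=cen(c)
    if 280<x<400 and 190<y<250: print(cen(c),cv2.contourArea(c),rect("side",c,.03)); 
S=cv2.resize(s[170:240,250:380],None,fx=6,fy=6,interpolation=cv2.INTER_CUBIC)
cv2.imwrite("pics/c5.png",S[:,:,::-1])
E
```

```text
(342.0752032520325, 217.59451219512195) 164.0 ((423.09613037109375, -20.79745864868164), (126.04595947265625, 30.27895164489746), 0.9539039731025696)
(281.15758547008545, 217.57371794871796) 312.0 ((605.1900634765625, 45.16129684448242), (213.84445190429688, 89.56812286376953), 5.03886604309082)
```

View pics/c5.png

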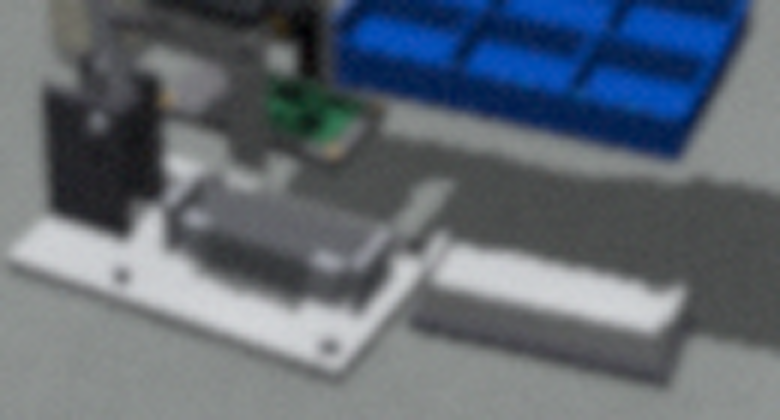

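The picture shows the carrier held, level, above the nest. The park seat's near edge runs from about crop (430,287) to (655,332).

```bash
python3 - <<'E'
from h import *
for p in [(430,287),(540,310),(655,332)]:print(plane("side",(250+p[0]/6-.4,170+p[1]/6-.4),.03).round(4))
a=plane("side",(250+430/6-.4,170+240/6),.038),plane("side",(250+685/6,170+290/6),.038);print(a)
delta((.4195,-.0225,.0997),3.1716)
E
```

```text
[0.4875 0.0047]
[0.4248 0.0013]
[ 0.361 -0.004]
(array([ 0.49819706, -0.02360978]), array([ 0.35218882, -0.03415645]))
t 8.2 at [ 0.5779 -0.0024  0.0972] [3.141e+00 3.000e-03 3.024e+00] F [-1.1  0.  -3.1] w 0.06
shift [ 0.1589 -0.0154 -0.0025] turn [-0.     0.003 -0.147]
```

Call:
{"name": "jog_arm", "arguments": {"motion": [[0.02, 0, 0, 0, 0, -0.076, -1], [0.035, -0.003, 0, 0, 0, -0.076, -1], [0.04, -0.004, 0, 0, 0, 0, -1], [0.035, -0.004, 0, 0, 0, 0, -1], [0.028, -0.003, 0, 0, 0, 0, -1]]}}

```text
time_s: 8.7
ee_pos: [0.417, -0.0161, 0.0941]
eef_rot: [3.141, -0.003, -3.107]
force: [-0.2, -0.5, -1.9]
grip_width: 0.0596
grip_force: 15.0
```

Call:
{"name": "jog_arm", "arguments": {"motion": [[0, 0, 0, 0, 0, 0, -1], [0, 0, 0, 0, 0, 0, -1]]}}

```text
time_s: 8.9
ee_pos: [0.4195, -0.0162, 0.095]
eef_rot: [3.142, -0.0, -3.107]
force: [0.2, 0.0, -1.9]
grip_width: 0.0601
grip_force: 15.0
```

```bash
python3 - <<'E'
from h import *
delta((.4185,-.0207,.0165),3.1766)
s=ctrl.camera("side")
S=cv2.resize(s[170:240,250:380],None,fx=6,fy=6,interpolation=cv2.INTER_CUBIC)
cv2.imwrite("pics/c6.png",S[:,:,::-1])
E
```

```text
t 8.9 at [ 0.4195 -0.0162  0.095 ] [ 3.142 -0.    -3.107] F [ 0.2  0.  -1.9] w 0.0601
shift [ 0.0011 -0.0045  0.0785] turn [ 0.    -0.    -0.001]
```

View pics/c6.png

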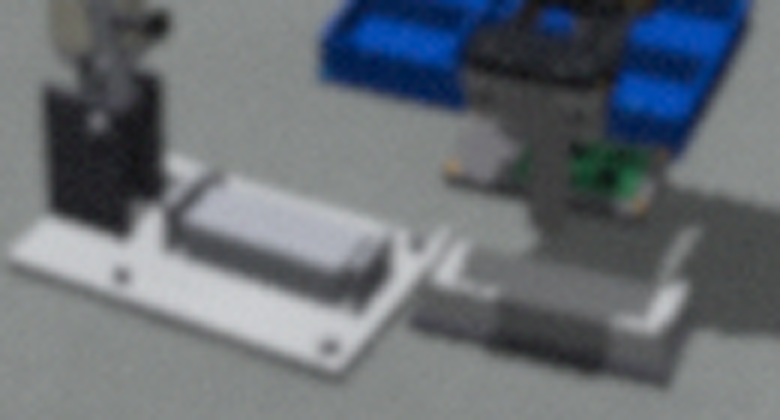

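The carrier is held level above the park block, with its pins at crop (453,167) and (637,205). I lower it now.

Call:
{"name": "jog_arm", "arguments": {"motion": [[0.001, -0.004, 0.025, 0, 0, 0, -1], [0, 0, 0.025, 0, 0, 0, -1], [0, 0, 0.015, 0, 0, 0, -1], [0, 0, 0.008, 0, 0, 0, -1], [0, 0, 0, 0, 0, 0, -1]]}}

```text
time_s: 9.45
ee_pos: [0.4187, -0.02, 0.0214]
eef_rot: [3.141, -0.002, -3.107]
force: [0.1, -0.9, -0.8]
grip_width: 0.06
grip_force: 15.0
```

Call:
{"name": "jog_arm", "arguments": {"motion": [[0, 0, 0.002, 0, 0, 0, -1], [0, 0, 0.002, 0, 0, 0, -1], [0, 0, 0, 0, 0, 0, -1]]}}

```text
time_s: 9.75
ee_pos: [0.419, -0.0201, 0.0186]
eef_rot: [-3.141, 0.001, -3.107]
force: [-0.2, -0.6, -2.6]
grip_width: 0.0597
grip_force: 15.0
```

```bash
python3 - <<'E'
from h import *
delta((.4185,-.0207,.0165),3.1766)
s=ctrl.camera("side")
S=cv2.resize(s[170:240,250:380],None,fx=6,fy=6,interpolation=cv2.INTER_CUBIC)
cv2.imwrite("pics/c7.png",S[:,:,::-1])
E
```

```text
t 9.75 at [ 0.419  -0.0201  0.0186] [-3.141e+00  1.000e-03 -3.107e+00] F [-0.2 -0.6 -2.6] w 0.0597
shift [ 0.0006 -0.0005  0.0021] turn [-0.     0.001 -0.   ]
```

View pics/c7.png

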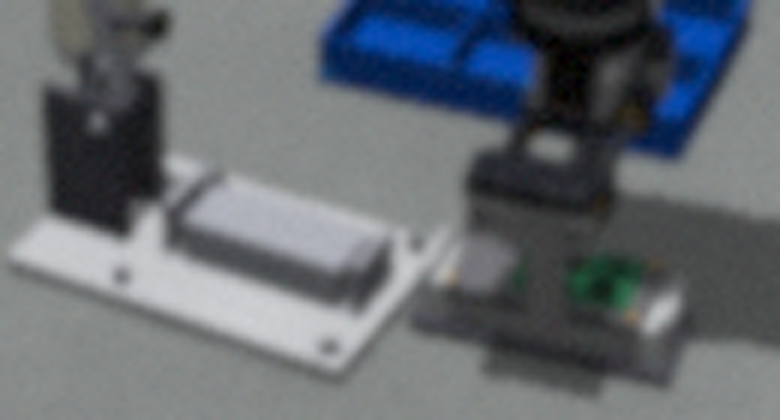

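```bash
python3 - <<'E'
from h import *
for p in [(453,275),(632,320)]:print(plane("side",(250+p[0]/6-.4,170+p[1]/6-.4),.043).round(4))
E
```

```text
[0.474  0.0059]
[0.3715 0.0068]
```

Call:
{"name": "jog_arm", "arguments": {"motion": [[0, 0, 0.0015, 0, 0, 0, -1], [0, 0, 0.0015, 0, 0, 0, -1], [0, 0, 0, 0, 0, 0, -1]]}}

```text
time_s: 10.1
ee_pos: [0.4191, -0.0202, 0.0158]
eef_rot: [-3.141, 0.001, -3.107]
force: [-1.7, 0.2, 4.9]
grip_width: 0.0598
grip_force: 15.0
```

Call:
{"name": "jog_arm", "arguments": {"motion": [[0, 0, 0, 0, 0, 0, 1], [0, 0, 0, 0, 0, 0, 1], [0, 0, 0, 0, 0, 0, 1], [0, 0, 0, 0, 0, 0, 1], [0, 0, -0.005, 0, 0, 0, 1]]}}

```text
time_s: 10.6
ee_pos: [0.4184, -0.0201, 0.0201]
eef_rot: [3.141, -0.001, -3.107]
force: [-0.1, 0.5, 0.2]
grip_width: 0.0933
grip_force: 0.0
```

Call:
{"name": "jog_arm", "arguments": {"motion": [[0, 0, -0.02, 0, 0, 0, 1], [0, 0, -0.04, 0, 0, 0, 1], [0, 0, -0.04, 0, 0, 0, 1], [0, 0, -0.04, 0, 0, 0.076, 1], [0, 0, -0.042, 0, 0, 0.076, 1]]}}

```text
time_s: 11.1
ee_pos: [0.4183, -0.0201, 0.2044]
eef_rot: [3.142, 0.0, 3.021]
force: [-0.1, -0.5, -0.5]
grip_width: 0.094
grip_force: 0.0
```

Call:
{"name": "jog_arm", "arguments": {"motion": [[-0.045, 0, 0, 0, 0, 0, 1], [-0.05, 0, 0, 0, 0, 0, 1], [-0.05, 0, 0, 0, 0, 0, 1], [-0.05, 0, 0, 0, 0, 0, 1], [0, 0, 0, 0, 0, 0, 1]]}}

```text
time_s: 11.6
ee_pos: [0.6157, -0.0435, 0.1992]
eef_rot: [3.142, -0.003, 3.024]
force: [-1.0, 0.3, -0.4]
grip_width: 0.0939
grip_force: 0.0
```

```bash
python3 - <<'E'
from h import *
delta((.7025,-.0185,.203),3.0246)
s=ctrl.camera("side")
S=cv2.resize(s[90:240,220:400],None,fx=4,fy=4,interpolation=cv2.INTER_CUBIC)
cv2.imwrite("pics/c8.png",S[:,:,::-1])
E
```

```text
t 11.6 at [ 0.6157 -0.0435  0.1992] [ 3.142e+00 -3.000e-03  3.024e+00] F [-1.   0.3 -0.4] w 0.0939
shift [-0.0833  0.035  -0.0038] turn [ 0.    -0.003 -0.   ]
```

View pics/c8.png

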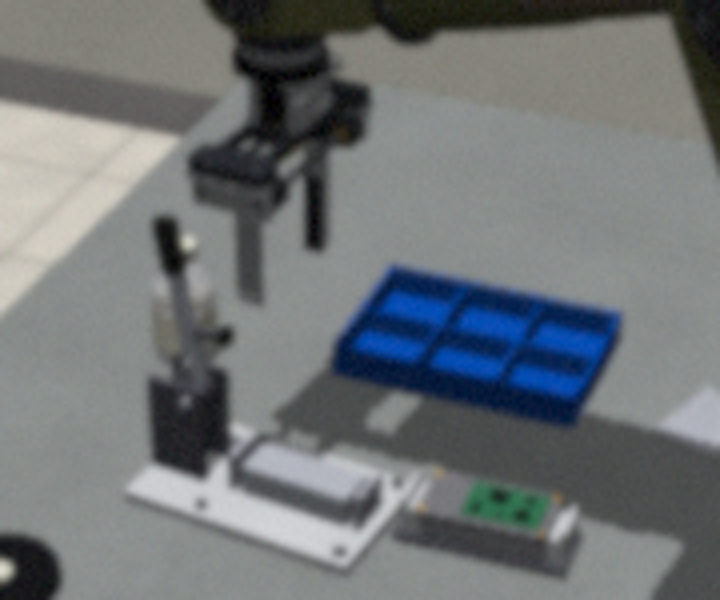

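The carrier lies flat on the park block, with white seat showing at both ends, and the clamp stands open. Next I pinch the clamp grip.

Call:
{"name": "jog_arm", "arguments": {"motion": [[0, 0.035, -0.004, 0, 0, 0, 1], [-0.03, 0, 0, 0, 0, 0, 1], [-0.03, 0, 0, 0, 0, 0, 1], [-0.023, 0, 0, 0, 0, 0, 1], [0, 0, 0, 0, 0, 0, 1]]}}

```text
time_s: 12.15
ee_pos: [0.6994, -0.0181, 0.2063]
eef_rot: [-3.142, -0.0, 3.024]
force: [-1.3, -0.1, 0.0]
grip_width: 0.0939
grip_force: 0.0
```

Call:
{"name": "jog_arm", "arguments": {"motion": [[0, 0, 0, 0, 0, 0, -1], [0, 0, 0, 0, 0, 0, -1], [0, 0, 0, 0, 0, 0, -1], [0, 0, 0, 0, 0, 0, -1], [0, 0, 0, 0, 0, 0, -1]], "squeeze": 12}}

```text
time_s: 12.65
ee_pos: [0.6987, -0.0178, 0.2067]
eef_rot: [3.142, 0.0, 3.024]
force: [-0.1, -0.0, 0.4]
grip_width: 0.0572
grip_force: 0.0
```

Call:
{"name": "jog_arm", "arguments": {"motion": [[0, 0, 0, 0, 0, 0, -1], [0, 0, 0, 0, 0, 0, -1], [0, 0, 0, 0, 0, 0, -1], [0, 0, 0, 0, 0, 0, -1], [0, 0, 0, 0, 0, 0, -1]]}}

```text
time_s: 13.15
ee_pos: [0.6989, -0.0179, 0.2063]
eef_rot: [-3.142, -0.0, 3.024]
force: [-0.6, 0.3, 0.1]
grip_width: 0.0171
grip_force: 0.0
```

Call:
{"name": "jog_arm", "arguments": {"motion": [[0, 0, 0, 0, 0, 0, -1], [0, 0, 0, 0, 0, 0, -1], [0, 0, 0, 0, 0, 0, -1]]}}

```text
time_s: 13.45
ee_pos: [0.699, -0.0174, 0.2063]
eef_rot: [3.141, 0.0, 3.025]
force: [1.2, 5.3, -0.4]
grip_width: 0.0162
grip_force: 12.0
```

```bash
python3 - <<'E'
import numpy as np
from h import *
delta((.7025,-.0185,.203),3.0246)
L=.134;f=lambda a:L*np.array([-np.cos(a),np.sin(a)]);p=f(1.75)
for a in [1.6,1.45,1.3,1.15,1,.85,.7,.55,.4,.25,.1,0,-.05]:
    q=f(a);print(a,"tool dx %.4f dz %.4f"%(-(q-p)[0],-(q-p)[1]));p=q
E
```

```text
t 13.45 at [ 0.699  -0.0174  0.2063] [3.141 0.    3.025] F [ 1.2  5.3 -0.4] w 0.0162
shift [-0.0036 -0.0007  0.0033] turn [0.001 0.    0.   ]
1.6 tool dx 0.0200 dz -0.0021
1.45 tool dx 0.0201 dz 0.0009
1.3 tool dx 0.0197 dz 0.0039
1.15 tool dx 0.0189 dz 0.0068
1 tool dx 0.0177 dz 0.0096
0.85 tool dx 0.0160 dz 0.0121
0.7 tool dx 0.0141 dz 0.0143
0.55 tool dx 0.0117 dz 0.0163
0.4 tool dx 0.0092 dz 0.0179
0.25 tool dx 0.0064 dz 0.0190
0.1 tool dx 0.0035 dz 0.0198
0 tool dx 0.0007 dz 0.0134
-0.05 tool dx -0.0002 dz 0.0067
```

Call:
{"name": "jog_arm", "arguments": {"motion": [[0.02, 0, -0.001, 0, 0, 0, -1], [0.02, 0, 0.001, 0, 0, 0, -1], [0.0197, 0, 0.004, 0, 0, 0, -1], [0.0189, 0, 0.0068, 0, 0, 0, -1], [0.0177, 0, 0.0096, 0, 0, 0, -1]]}}

```text
time_s: 13.95
ee_pos: [0.603, -0.0063, 0.1873]
eef_rot: [3.141, 0.003, 3.025]
force: [-0.8, 4.2, 6.4]
grip_width: 0.0159
grip_force: 12.0
```

Call:
{"name": "jog_arm", "arguments": {"motion": [[0.016, 0, 0.0121, 0, 0, 0, -1], [0.0141, 0, 0.0143, 0, 0, 0, -1], [0.0117, 0, 0.0163, 0, 0, 0, -1], [0.0092, 0, 0.0179, 0, 0, 0, -1]]}}

```text
time_s: 14.35
ee_pos: [0.5515, -0.0004, 0.1256]
eef_rot: [3.141, -0.001, 3.025]
force: [-6.4, 4.4, 4.5]
grip_width: 0.0158
grip_force: 12.0
```

Call:
{"name": "jog_arm", "arguments": {"motion": [[0.0064, 0, 0.019, 0, 0, 0, -1], [0.0035, 0, 0.0198, 0, 0, 0, -1], [0, 0, 0.01, 0, 0, 0, -1], [0, 0, 0.004, 0, 0, 0, -1], [0, 0, 0, 0, 0, 0, -1]]}}

```text
time_s: 14.85
ee_pos: [0.5406, 0.0008, 0.071]
eef_rot: [-3.141, -0.006, 3.025]
force: [-10.6, 4.9, -1.2]
grip_width: 0.016
grip_force: 12.0
```

Call:
{"name": "jog_arm", "arguments": {"motion": [[-0.004, 0, 0.005, 0, 0, 0, -1], [-0.001, 0, 0, 0, 0, 0, -1], [0, 0, 0, 0, 0, 0, 1], [0, 0, 0, 0, 0, 0, 1], [0, 0, 0, 0, 0, 0, 1]]}}

```text
time_s: 15.35
ee_pos: [0.5481, -0.0004, 0.0678]
eef_rot: [-3.141, 0.001, 3.024]
force: [-0.7, -0.4, 0.8]
grip_width: 0.0362
grip_force: 0.0
```

Call:
{"name": "jog_arm", "arguments": {"motion": [[0, 0, 0, 0, 0, 0, 1], [0, 0, 0, 0, 0, 0, 1], [0, 0, 0, 0, 0, 0, 1], [0, 0, -0.04, 0, 0, 0, 1], [0, 0, -0.05, 0, 0, 0, 1]]}}

```text
time_s: 15.85
ee_pos: [0.5467, -0.0001, 0.157]
eef_rot: [-3.141, -0.004, 3.024]
force: [0.4, 0.1, 0.7]
grip_width: 0.0763
grip_force: 0.0
```

Call:
{"name": "jog_arm", "arguments": {"motion": [[0, 0, -0.03, 0, 0, 0, 1], [0.04, 0.05, 0, 0, 0, 0, 1], [0.04, 0.05, 0, 0, 0, 0, 1], [0.04, 0.05, 0, 0, 0, 0, 1], [0, 0, 0, 0, 0, 0, 1]]}}

```text
time_s: 16.35
ee_pos: [0.4661, 0.1307, 0.188]
eef_rot: [3.141, 0.0, 3.029]
force: [0.3, 0.1, 0.2]
grip_width: 0.0941
grip_force: 0.0
```

```bash
python3 - <<'E'
from h import *
delta((.5,.1,.2))
t=ctrl.camera("top");print(jars(t));s=ctrl.camera("side");print(jars(s,"side"))
cv2.imwrite("pics/t9.png",t[:,:,::-1])
a=cv2.resize(t[60:300,150:450],None,fx=1.33,fy=1.33);b=cv2.resize(s[90:240,220:400],None,fx=2.2,fy=2.2,interpolation=cv2.INTER_CUBIC)
o=np.zeros((330,800,3),np.uint8);o[:a.shape[0],:a.shape[1]]=a;o[:b.shape[0],402:402+b.shape[1]]=b[:,:398]
cv2.imwrite("pics/c9.png",o[:,:,::-1])
E
```

```text
t 16.35 at [0.4661 0.1307 0.188 ] [3.141 0.    3.029] F [0.3 0.1 0.2] w 0.0941
shift [-0.0371 -0.0267 -0.0121] turn [0. 0. 0.]
[(array([0.5478, 0.3926]), 225.0), (array([0.5736, 0.2793]), 158.0)]
[(array([0.5451, 0.3975]), 210.5), (array([0.5647, 0.2839]), 170.0), (array([0.4272, 0.1969]), 174.0)]
```

View pics/c9.png

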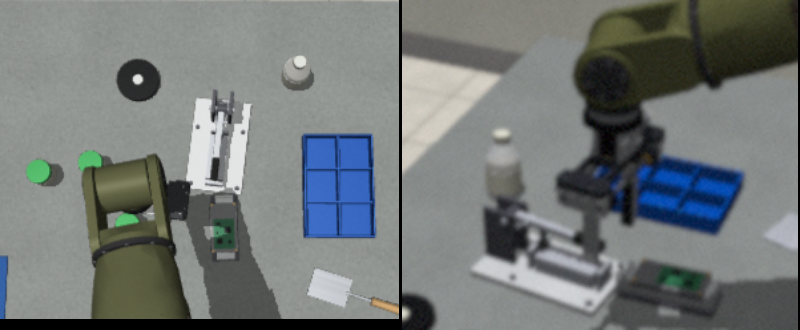

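The clamp is shut, the carrier is parked, and the side view finds all three jars where they were. Next is jar A at (0.429, 0.193).

Call:
{"name": "jog_arm", "arguments": {"motion": [[0.017, 0.031, 0, 0, 0, -0.113, 1], [0.02, 0.031, 0, 0, 0, 0, 1], [0, 0, 0.03, 0, 0, 0, 1], [0, 0, 0, 0, 0, 0, 1]]}}

```text
time_s: 16.85
ee_pos: [0.4345, 0.1902, 0.155]
eef_rot: [-3.14, -0.004, 3.137]
force: [-0.8, -0.5, 0.1]
grip_width: 0.094
grip_force: 0.0
```

```bash
python3 - <<'E'
from h import *
delta((.4285,.193,.034),np.pi)
print(jars(ctrl.camera("side"),"side"))
E
```

```text
t 16.85 at [0.4345 0.1902 0.155 ] [-3.14  -0.004  3.137] F [-0.8 -0.5  0.1] w 0.094
shift [0.006  0.0028 0.121 ] turn [-0.002 -0.004 -0.004]
[(array([0.5453, 0.3973]), 208.5), (array([0.5648, 0.2835]), 168.0), (array([0.4278, 0.1913]), 122.0)]
```

Call:
{"name": "jog_arm", "arguments": {"motion": [[0.006, 0.003, 0.03, 0, 0, 0, 1], [0, 0, 0.035, 0, 0, 0, 1], [0, 0, 0.03, 0, 0, 0, 1], [0, 0, 0.018, 0, 0, 0, 1], [0, 0, 0.008, 0, 0, 0, 1]]}}

```text
time_s: 17.4
ee_pos: [0.43, 0.193, 0.0359]
eef_rot: [-3.141, -0.001, 3.136]
force: [-0.1, -0.3, 0.9]
grip_width: 0.0941
grip_force: 0.0
```

Call:
{"name": "jog_arm", "arguments": {"motion": [[0, 0, 0, 0, 0, 0, -1], [0, 0, 0, 0, 0, 0, -1], [0, 0, 0, 0, 0, 0, -1], [0, 0, 0, 0, 0, 0, -1], [0, 0, 0, 0, 0, 0, -1]], "squeeze": 20}}

```text
time_s: 17.9
ee_pos: [0.4296, 0.1941, 0.0371]
eef_rot: [3.141, 0.001, 3.138]
force: [0.1, -2.6, 1.4]
grip_width: 0.0572
grip_force: 1.1
```

Call:
{"name": "jog_arm", "arguments": {"motion": [[0, 0, 0, 0, 0, 0, -1], [0, 0, 0, 0, 0, 0, -1], [0, 0, 0, 0, 0, 0, -1], [0, 0, 0, 0, 0, 0, -1]]}}

```text
time_s: 18.3
ee_pos: [0.4295, 0.1941, 0.0369]
eef_rot: [3.142, 0.001, 3.137]
force: [-0.9, -2.2, 5.9]
grip_width: 0.0538
grip_force: 20.0
```

Call:
{"name": "jog_arm", "arguments": {"motion": [[0, 0, -0.015, 0, 0, 0, -1], [0, 0, -0.03, 0, 0, 0, -1], [0, 0, -0.04, 0, 0, 0, -1], [0, 0, -0.04, 0, 0, 0, -1], [0, 0, -0.03, 0, 0, 0, -1]]}}

```text
time_s: 18.8
ee_pos: [0.4293, 0.1942, 0.1938]
eef_rot: [3.141, 0.001, 3.137]
force: [1.0, 0.2, -2.5]
grip_width: 0.0537
grip_force: 20.0
```

```bash
python3 - <<'E'
from h import *
delta((.443,-.239,.038),np.pi)
E
```

```text
t 18.8 at [0.4293 0.1942 0.1938] [3.141e+00 1.000e-03 3.137e+00] F [ 1.   0.2 -2.5] w 0.0537
shift [-0.0137 -0.4332  0.1558] turn [ 0.001  0.001 -0.004]
```

Call:
{"name": "jog_arm", "arguments": {"motion": [[0, -0.03, 0, 0, 0, 0, -1], [-0.002, -0.045, 0, 0, 0, 0, -1], [-0.002, -0.048, 0, 0, 0, 0, -1], [-0.002, -0.048, 0, 0, 0, 0, -1], [-0.002, -0.048, 0, 0, 0, 0, -1]]}}

```text
time_s: 19.3
ee_pos: [0.4359, -0.0266, 0.1915]
eef_rot: [3.141, -0.0, 3.138]
force: [0.9, 0.1, -1.0]
grip_width: 0.0533
grip_force: 20.0
```

Call:
{"name": "jog_arm", "arguments": {"motion": [[-0.002, -0.048, 0, 0, 0, 0, -1], [-0.002, -0.048, 0, 0, 0, 0, -1], [-0.002, -0.048, 0, 0, 0, 0, -1], [0, -0.045, 0, 0, 0, 0, -1], [0, -0.025, 0, 0, 0, 0, -1]]}}

```text
time_s: 19.8
ee_pos: [0.4409, -0.2418, 0.1911]
eef_rot: [3.141, -0.001, 3.135]
force: [-0.3, 0.0, -1.9]
grip_width: 0.0539
grip_force: 20.0
```

Call:
{"name": "jog_arm", "arguments": {"motion": [[0, 0, 0, 0, 0, 0, -1], [0, 0, 0, 0, 0, 0, -1]]}}

```text
time_s: 20.0
ee_pos: [0.4412, -0.2389, 0.1911]
eef_rot: [3.141, -0.001, 3.136]
force: [-0.0, 0.0, -2.8]
grip_width: 0.0533
grip_force: 20.0
```

```bash
python3 - <<'E'
from h import *
delta((.443,-.239,.041),np.pi)
t=ctrl.camera("top");print(jars(t))
for c in blobs(t,(105,130,60),(125,255,255),300):print("blue",cen(c),rect("top",c,.034))
E
```

```text
t 20.0 at [ 0.4412 -0.2389  0.1911] [ 3.141e+00 -1.000e-03  3.136e+00] F [-0.   0.  -2.8] w 0.0533
shift [-1.800e-03 -1.000e-04  1.501e-01] turn [ 0.001 -0.001 -0.005]
[(array([0.5478, 0.3926]), 225.0), (array([0.5678, 0.2785]), 220.0)]
blue (102.98542879054449, 290.12446429377) ((253.4468231201172, 607.7415771484375), (211.60150146484375, 293.1664733886719), 0.004877385217696428)
blue (400.50096574158783, 178.15563688116293) ((567.8301391601562, -278.28387451171875), (137.48410034179688, 158.19558715820312), 0.07822491228580475)
```

Call:
{"name": "jog_arm", "arguments": {"motion": [[-0.002, 0, 0.035, 0, 0, 0, -1], [0, 0, 0.04, 0, 0, 0, -1], [0, 0, 0.035, 0, 0, 0, -1], [0, 0, 0.02, 0, 0, 0, -1], [0, 0, 0.01, 0, 0, 0, -1]]}}

```text
time_s: 20.55
ee_pos: [0.443, -0.2375, 0.05]
eef_rot: [3.14, -0.002, 3.139]
force: [1.1, -0.6, -1.6]
grip_width: 0.0536
grip_force: 20.0
```

Call:
{"name": "jog_arm", "arguments": {"motion": [[0, 0, 0.004, 0, 0, 0, -1], [0, 0, 0.003, 0, 0, 0, -1], [0, 0, 0, 0, 0, 0, -1]]}}

```text
time_s: 20.85
ee_pos: [0.4439, -0.239, 0.0453]
eef_rot: [-3.141, 0.001, 3.138]
force: [0.1, 0.2, -2.0]
grip_width: 0.0537
grip_force: 20.0
```

Call:
{"name": "jog_arm", "arguments": {"motion": [[0, 0, 0.003, 0, 0, 0, -1], [0, 0, 0.0015, 0, 0, 0, -1], [0, 0, 0, 0, 0, 0, -1]]}}

```text
time_s: 21.15
ee_pos: [0.4438, -0.2392, 0.0409]
eef_rot: [-3.141, 0.001, 3.137]
force: [-2.0, 1.1, 6.0]
grip_width: 0.0534
grip_force: 20.0
```

Call:
{"name": "jog_arm", "arguments": {"motion": [[0, 0, 0, 0, 0, 0, 1], [0, 0, 0, 0, 0, 0, 1], [0, 0, 0, 0, 0, 0, 1], [0, 0, 0, 0, 0, 0, 1], [0, 0, -0.01, 0, 0, 0, 1]]}}

```text
time_s: 21.65
ee_pos: [0.4429, -0.2386, 0.0494]
eef_rot: [3.14, -0.002, 3.137]
force: [0.5, 0.6, -0.0]
grip_width: 0.0901
grip_force: 0.0
```

Call:
{"name": "jog_arm", "arguments": {"motion": [[0, 0, -0.03, 0, 0, 0, 1], [0, 0, -0.04, 0, 0, 0, 1], [0, 0, -0.04, 0, 0, 0, 1], [0, 0, -0.03, 0, 0, 0, 1], [-0.02, 0.03, 0, 0, 0, 0, 1]]}}

```text
time_s: 22.15
ee_pos: [0.4642, -0.2114, 0.1952]
eef_rot: [-3.138, 0.006, 3.134]
force: [0.6, -0.6, -0.5]
grip_width: 0.0941
grip_force: 0.0
```

Call:
{"name": "jog_arm", "arguments": {"motion": [[-0.011, 0.045, 0, 0, 0, 0, 1], [-0.011, 0.048, 0, 0, 0, 0, 1], [-0.011, 0.048, 0, 0, 0, 0, 1], [-0.011, 0.048, 0, 0, 0, 0, 1], [-0.011, 0.048, 0, 0, 0, 0, 1]]}}

```text
time_s: 22.65
ee_pos: [0.5197, 0.0297, 0.191]
eef_rot: [-3.141, 0.001, 3.137]
force: [1.2, -0.2, 0.7]
grip_width: 0.094
grip_force: 0.0
```

Call:
{"name": "jog_arm", "arguments": {"motion": [[-0.011, 0.048, 0, 0, 0, 0, 1], [-0.011, 0.048, 0, 0, 0, 0, 1], [-0.011, 0.048, 0, 0, 0, 0, 1], [-0.011, 0.04, 0, 0, 0, 0, 1], [0, 0, 0, 0, 0, 0, 1]]}}

```text
time_s: 23.15
ee_pos: [0.5643, 0.2156, 0.1902]
eef_rot: [3.141, -0.0, 3.142]
force: [-1.4, -0.1, -0.7]
grip_width: 0.0937
grip_force: 0.0
```

```bash
python3 - <<'E'
from h import *
delta((.568,.279,.035),np.pi)
t=ctrl.camera("top");print(jars(t));print(jars(ctrl.camera("side"),"side"))
E
```

```text
t 23.15 at [0.5643 0.2156 0.1902] [ 3.141 -0.     3.142] F [-1.4 -0.1 -0.7] w 0.0937
shift [-0.0037  0.0634  0.1552] turn [ 0.001 -0.    -0.   ]
[(array([ 0.4429, -0.2374]), 230.0)]
[(array([0.545 , 0.3976]), 211.5), (array([0.5641, 0.283 ]), 176.5)]
```

Jar A stands in its cell at (0.443, −0.237), and jar C is still at (0.568, 0.279).

Call:
{"name": "jog_arm", "arguments": {"motion": [[-0.002, 0.035, 0.02, 0, 0, 0, 1], [-0.002, 0.028, 0.04, 0, 0, 0, 1], [0, 0, 0.04, 0, 0, 0, 1], [0, 0, 0.03, 0, 0, 0, 1], [0, 0, 0.022, 0, 0, 0, 1]]}}

```text
time_s: 23.75
ee_pos: [0.5681, 0.2727, 0.0364]
eef_rot: [-3.141, -0.002, 3.136]
force: [0.1, -0.2, 0.1]
grip_width: 0.0939
grip_force: 0.0
```

Call:
{"name": "jog_arm", "arguments": {"motion": [[0, 0, 0.002, 0, 0, 0, 1], [0, 0, 0, 0, 0, 0, -1], [0, 0, 0, 0, 0, 0, -1], [0, 0, 0, 0, 0, 0, -1], [0, 0, 0, 0, 0, 0, -1]]}}

```text
time_s: 24.25
ee_pos: [0.5691, 0.2745, 0.0372]
eef_rot: [3.141, 0.001, 3.137]
force: [-0.4, 0.2, 0.1]
grip_width: 0.0654
grip_force: 0.0
```

Call:
{"name": "jog_arm", "arguments": {"motion": [[0, 0, 0, 0, 0, 0, -1], [0, 0, 0, 0, 0, 0, -1], [0, 0, 0, 0, 0, 0, -1], [0, 0, 0, 0, 0, 0, -1], [0, 0, 0, 0, 0, 0, -1]]}}

```text
time_s: 24.75
ee_pos: [0.5688, 0.2747, 0.0365]
eef_rot: [3.141, 0.001, 3.138]
force: [-0.6, 0.1, 5.6]
grip_width: 0.0539
grip_force: 20.0
```

Call:
{"name": "jog_arm", "arguments": {"motion": [[0, 0, -0.015, 0, 0, 0, -1], [0, 0, -0.03, 0, 0, 0, -1], [0, 0, -0.04, 0, 0, 0, -1], [0, 0, -0.04, 0, 0, 0, -1], [0, 0, -0.04, 0, 0, 0, -1]]}}

```text
time_s: 25.25
ee_pos: [0.5683, 0.2743, 0.2034]
eef_rot: [-3.141, -0.0, 3.137]
force: [0.2, 0.4, -1.7]
grip_width: 0.0537
grip_force: 20.0
```

```bash
python3 - <<'E'
from h import *
delta((.520,-.239,.041),np.pi)
E
```

```text
t 25.25 at [0.5683 0.2743 0.2034] [-3.141 -0.     3.137] F [ 0.2  0.4 -1.7] w 0.0537
shift [ 0.0483 -0.5133  0.1624] turn [-0.    -0.    -0.004]
```

Call:
{"name": "jog_arm", "arguments": {"motion": [[0, -0.035, 0, 0, 0, 0, -1], [0.005, -0.048, 0, 0, 0, 0, -1], [0.005, -0.048, 0, 0, 0, 0, -1], [0.005, -0.048, 0, 0, 0, 0, -1], [0.005, -0.048, 0, 0, 0, 0, -1]]}}

```text
time_s: 25.75
ee_pos: [0.5469, 0.0458, 0.2018]
eef_rot: [-3.141, 0.0, 3.138]
force: [0.8, -0.6, -2.8]
grip_width: 0.0539
grip_force: 20.0
```

Call:
{"name": "jog_arm", "arguments": {"motion": [[0.005, -0.048, 0, 0, 0, 0, -1], [0.005, -0.048, 0, 0, 0, 0, -1], [0.005, -0.048, 0, 0, 0, 0, -1], [0.005, -0.048, 0, 0, 0, 0, -1], [0.005, -0.048, 0, 0, 0, 0, -1]]}}

```text
time_s: 26.25
ee_pos: [0.521, -0.1942, 0.2019]
eef_rot: [-3.141, 0.0, 3.137]
force: [1.3, 0.3, -1.9]
grip_width: 0.054
grip_force: 20.0
```

Call:
{"name": "jog_arm", "arguments": {"motion": [[0.003, -0.038, 0, 0, 0, 0, -1], [0, -0.01, 0, 0, 0, 0, -1], [0, 0, 0, 0, 0, 0, -1], [0, 0, 0, 0, 0, 0, -1]]}}

```text
time_s: 26.65
ee_pos: [0.5186, -0.2393, 0.2013]
eef_rot: [3.141, -0.0, 3.138]
force: [0.4, 0.2, -2.3]
grip_width: 0.0536
grip_force: 20.0
```

```bash
python3 - <<'E'
from h import *
delta((.520,-.239,.041),np.pi)
E
```

```text
t 26.65 at [ 0.5186 -0.2393  0.2013] [ 3.141 -0.     3.138] F [ 0.4  0.2 -2.3] w 0.0536
shift [-0.0014  0.0003  0.1603] turn [ 0.    -0.    -0.004]
```

Call:
{"name": "jog_arm", "arguments": {"motion": [[-0.001, 0, 0.035, 0, 0, 0, -1], [0, 0, 0.04, 0, 0, 0, -1], [0, 0, 0.035, 0, 0, 0, -1], [0, 0, 0.025, 0, 0, 0, -1], [0, 0, 0.015, 0, 0, 0, -1]]}}

```text
time_s: 27.15
ee_pos: [0.5192, -0.2383, 0.0493]
eef_rot: [3.14, -0.002, 3.139]
force: [0.7, -0.8, -2.0]
grip_width: 0.0537
grip_force: 20.0
```

Call:
{"name": "jog_arm", "arguments": {"motion": [[0, 0, 0.006, 0, 0, 0, -1], [0, 0, 0.003, 0, 0, 0, -1], [0, 0, 0, 0, 0, 0, -1]]}}

```text
time_s: 27.45
ee_pos: [0.52, -0.2403, 0.0429]
eef_rot: [-3.141, 0.001, 3.138]
force: [0.4, -0.0, 0.2]
grip_width: 0.0536
grip_force: 20.0
```

Call:
{"name": "jog_arm", "arguments": {"motion": [[0, 0, 0.002, 0, 0, 0, -1], [0, 0, 0, 0, 0, 0, -1]]}}

```text
time_s: 27.65
ee_pos: [0.5197, -0.2404, 0.0406]
eef_rot: [-3.141, 0.001, 3.137]
force: [0.0, 0.2, -1.5]
grip_width: 0.0538
grip_force: 20.0
```

Call:
{"name": "jog_arm", "arguments": {"motion": [[0, 0, 0, 0, 0, 0, 1], [0, 0, 0, 0, 0, 0, 1], [0, 0, 0, 0, 0, 0, 1], [0, 0, 0, 0, 0, 0, 1], [0, 0, -0.01, 0, 0, 0, 1]]}}

```text
time_s: 28.15
ee_pos: [0.5189, -0.24, 0.0494]
eef_rot: [3.141, -0.002, 3.137]
force: [0.7, 0.0, 1.0]
grip_width: 0.0906
grip_force: 0.0
```

Call:
{"name": "jog_arm", "arguments": {"motion": [[0, 0, -0.03, 0, 0, 0, 1], [0, 0, -0.04, 0, 0, 0, 1], [0, 0, -0.04, 0, 0, 0, 1], [0, 0, -0.03, 0, 0, 0, 1], [-0.002, 0.03, 0, 0, 0, 0, 1]]}}

```text
time_s: 28.65
ee_pos: [0.5228, -0.2126, 0.1953]
eef_rot: [-3.138, 0.007, 3.135]
force: [1.2, 0.4, -0.4]
grip_width: 0.0937
grip_force: 0.0
```

Call:
{"name": "jog_arm", "arguments": {"motion": [[-0.002, 0.048, 0, 0, 0, 0, 1], [-0.002, 0.048, 0, 0, 0, 0, 1], [-0.002, 0.048, 0, 0, 0, 0, 1], [-0.002, 0.048, 0, 0, 0, 0, 1], [-0.002, 0.048, 0, 0, 0, 0, 1]]}}

```text
time_s: 29.15
ee_pos: [0.5324, 0.0315, 0.1911]
eef_rot: [-3.142, 0.001, 3.137]
force: [0.8, -0.4, -0.5]
grip_width: 0.0936
grip_force: 0.0
```

Call:
{"name": "jog_arm", "arguments": {"motion": [[-0.002, 0.048, 0, 0, 0, 0, 1], [-0.002, 0.048, 0, 0, 0, 0, 1], [-0.002, 0.048, 0, 0, 0, 0, 1], [-0.002, 0.048, 0, 0, 0, 0, 1], [-0.002, 0.03, 0, 0, 0, 0, 1]]}}

```text
time_s: 29.65
ee_pos: [0.543, 0.2547, 0.1909]
eef_rot: [3.141, 0.001, 3.139]
force: [0.3, -1.2, -1.2]
grip_width: 0.0936
grip_force: 0.0
```

Call:
{"name": "jog_arm", "arguments": {"motion": [[0, 0, 0, 0, 0, 0, 1], [0, 0, 0, 0, 0, 0, 1]]}}

```text
time_s: 29.85
ee_pos: [0.5434, 0.2518, 0.1904]
eef_rot: [-3.141, 0.0, 3.139]
force: [0.3, -0.3, -0.1]
grip_width: 0.0944
grip_force: 0.0
```

```bash
python3 - <<'E'
from h import *
delta((.548,.393,.035),np.pi)
t=ctrl.camera("top");print(jars(t));print(jars(ctrl.camera("side"),"side"))
E
```

```text
t 29.85 at [0.5434 0.2518 0.1904] [-3.141  0.     3.139] F [ 0.3 -0.3 -0.1] w 0.0944
shift [-0.0046  0.1412  0.1554] turn [-0.     0.    -0.003]
[(array([ 0.443 , -0.2375]), 229.0), (array([ 0.5188, -0.2384]), 226.0)]
[(array([0.5451, 0.3974]), 211.5)]
```

Jars A and C stand in their cells and jar B has not moved.

Call:
{"name": "jog_arm", "arguments": {"motion": [[-0.001, 0.035, 0, 0, 0, 0, 1], [-0.001, 0.04, 0, 0, 0, 0, 1], [-0.001, 0.04, 0, 0, 0, 0, 1], [-0.001, 0.026, 0, 0, 0, 0, 1], [0, 0, 0.03, 0, 0, 0, 1]]}}

```text
time_s: 30.45
ee_pos: [0.5493, 0.3951, 0.1635]
eef_rot: [3.138, 0.006, 3.139]
force: [0.8, 0.8, -0.4]
grip_width: 0.0936
grip_force: 0.0
```

```bash
python3 - <<'E'
from h import *
delta((.548,.393,.035),np.pi)
E
```

```text
t 30.45 at [0.5493 0.3951 0.1635] [3.138 0.006 3.139] F [ 0.8  0.8 -0.4] w 0.0936
shift [ 0.0013 -0.0021  0.1285] turn [ 0.004  0.006 -0.003]
```

Call:
{"name": "jog_arm", "arguments": {"motion": [[0, 0, 0.035, 0, 0, 0, 1], [0, 0, 0.04, 0, 0, 0, 1], [0, 0, 0.03, 0, 0, 0, 1], [0, 0, 0.019, 0, 0, 0, 1], [0, 0, 0, 0, 0, 0, -1]]}}

```text
time_s: 30.95
ee_pos: [0.5475, 0.3906, 0.0335]
eef_rot: [-3.139, -0.004, 3.136]
force: [-0.6, -0.8, -0.8]
grip_width: 0.0886
grip_force: 0.0
```

Call:
{"name": "jog_arm", "arguments": {"motion": [[0, 0, 0, 0, 0, 0, -1], [0, 0, 0, 0, 0, 0, -1], [0, 0, 0, 0, 0, 0, -1], [0, 0, 0, 0, 0, 0, -1], [0, 0, 0, 0, 0, 0, -1]]}}

```text
time_s: 31.45
ee_pos: [0.5484, 0.3927, 0.0368]
eef_rot: [3.141, 0.001, 3.138]
force: [-0.8, -1.5, 4.0]
grip_width: 0.0539
grip_force: 20.0
```

Call:
{"name": "jog_arm", "arguments": {"motion": [[0, 0, 0, 0, 0, 0, -1], [0, 0, 0, 0, 0, 0, -1], [0, 0, 0, 0, 0, 0, -1]]}}

```text
time_s: 31.75
ee_pos: [0.5484, 0.3927, 0.0368]
eef_rot: [3.141, 0.001, 3.137]
force: [-1.7, -0.2, 5.2]
grip_width: 0.0533
grip_force: 20.0
```

Call:
{"name": "jog_arm", "arguments": {"motion": [[0, 0, -0.015, 0, 0, 0, -1], [0, 0, -0.03, 0, 0, 0, -1], [0, 0, -0.04, 0, 0, 0, -1], [0, 0, -0.04, 0, 0, 0, -1], [0, 0, -0.04, 0, 0, 0, -1]]}}

```text
time_s: 32.25
ee_pos: [0.5478, 0.3924, 0.2035]
eef_rot: [3.141, 0.0, 3.138]
force: [-0.2, 0.1, -2.2]
grip_width: 0.0536
grip_force: 20.0
```

```bash
python3 - <<'E'
from h import *
delta((.597,-.239,.041),np.pi)
E
```

```text
t 32.25 at [0.5478 0.3924 0.2035] [3.141 0.    3.138] F [-0.2  0.1 -2.2] w 0.0536
shift [-0.0492 -0.6314  0.1625] turn [ 0.     0.    -0.004]
```

Call:
{"name": "jog_arm", "arguments": {"motion": [[0, -0.035, 0, 0, 0, 0, -1], [-0.004, -0.048, 0, 0, 0, 0, -1], [-0.004, -0.048, 0, 0, 0, 0, -1], [-0.004, -0.048, 0, 0, 0, 0, -1], [-0.004, -0.048, 0, 0, 0, 0, -1]]}}

```text
time_s: 32.75
ee_pos: [0.5628, 0.1637, 0.2019]
eef_rot: [3.141, 0.0, 3.138]
force: [1.0, -0.1, -1.2]
grip_width: 0.0536
grip_force: 20.0
```

Call:
{"name": "jog_arm", "arguments": {"motion": [[-0.004, -0.048, 0, 0, 0, 0, -1], [-0.004, -0.048, 0, 0, 0, 0, -1], [-0.004, -0.048, 0, 0, 0, 0, -1], [-0.004, -0.048, 0, 0, 0, 0, -1], [-0.004, -0.048, 0, 0, 0, 0, -1]]}}

```text
time_s: 33.25
ee_pos: [0.5819, -0.0764, 0.202]
eef_rot: [-3.142, 0.001, 3.138]
force: [0.8, 0.0, -1.3]
grip_width: 0.0536
grip_force: 20.0
```

Call:
{"name": "jog_arm", "arguments": {"motion": [[-0.004, -0.048, 0, 0, 0, 0, -1], [-0.004, -0.048, 0, 0, 0, 0, -1], [-0.004, -0.03, 0, 0, 0, 0, -1], [0, -0.01, 0, 0, 0, 0, -1], [0, 0, 0, 0, 0, 0, -1]]}}

```text
time_s: 33.75
ee_pos: [0.5933, -0.2113, 0.2012]
eef_rot: [3.141, -0.0, 3.136]
force: [-0.9, -0.1, -2.4]
grip_width: 0.0538
grip_force: 20.0
```

```bash
python3 - <<'E'
from h import *
delta((.597,-.239,.041),np.pi)
E
```

```text
t 33.75 at [ 0.5933 -0.2113  0.2012] [ 3.141 -0.     3.136] F [-0.9 -0.1 -2.4] w 0.0538
shift [-0.0037 -0.0277  0.1602] turn [ 0.    -0.    -0.006]
```

Call:
{"name": "jog_arm", "arguments": {"motion": [[-0.004, -0.028, 0, 0, 0, 0, -1], [0, 0, 0.03, 0, 0, 0, -1], [0, 0, 0.04, 0, 0, 0, -1], [0, 0, 0.035, 0, 0, 0, -1], [0, 0, 0.025, 0, 0, 0, -1]]}}

```text
time_s: 34.25
ee_pos: [0.597, -0.2362, 0.0691]
eef_rot: [3.14, -0.002, 3.139]
force: [0.4, 0.8, -2.5]
grip_width: 0.0536
grip_force: 20.0
```

Call:
{"name": "jog_arm", "arguments": {"motion": [[0, 0, 0.018, 0, 0, 0, -1], [0, 0, 0.008, 0, 0, 0, -1], [0, 0, 0, 0, 0, 0, -1]]}}

```text
time_s: 34.55
ee_pos: [0.5975, -0.2373, 0.0447]
eef_rot: [3.141, -0.001, 3.139]
force: [0.1, 0.7, -1.1]
grip_width: 0.0532
grip_force: 20.0
```

Call:
{"name": "jog_arm", "arguments": {"motion": [[0, 0, 0.003, 0, 0, 0, -1], [0, 0, 0.001, 0, 0, 0, -1], [0, 0, 0, 0, 0, 0, -1]]}}

```text
time_s: 34.85
ee_pos: [0.5978, -0.2386, 0.0417]
eef_rot: [-3.141, 0.001, 3.137]
force: [-0.2, 0.1, -1.6]
grip_width: 0.0536
grip_force: 20.0
```

Call:
{"name": "jog_arm", "arguments": {"motion": [[0, 0, 0, 0, 0, 0, 1], [0, 0, 0, 0, 0, 0, 1], [0, 0, 0, 0, 0, 0, 1], [0, 0, 0, 0, 0, 0, 1], [0, 0, -0.01, 0, 0, 0, 1]]}}

```text
time_s: 35.35
ee_pos: [0.5969, -0.2384, 0.0502]
eef_rot: [3.141, -0.002, 3.137]
force: [-0.2, -0.6, -0.1]
grip_width: 0.0901
grip_force: 0.0
```

Call:
{"name": "jog_arm", "arguments": {"motion": [[0, 0, -0.03, 0, 0, 0, 1], [0, 0, -0.04, 0, 0, 0, 1], [0, 0, -0.04, 0, 0, 0, 1], [0, 0, -0.03, 0, 0, 0, 1], [0.02, 0.03, 0, 0, 0, 0, 1]]}}

```text
time_s: 35.85
ee_pos: [0.5796, -0.2109, 0.1964]
eef_rot: [-3.138, 0.008, 3.135]
force: [-0.1, 0.1, -0.5]
grip_width: 0.0937
grip_force: 0.0
```

Call:
{"name": "jog_arm", "arguments": {"motion": [[0.02, 0.048, 0, 0, 0, 0, 1], [0.02, 0.048, 0, 0, 0, 0, 1], [0.02, 0.048, 0, 0, 0, 0, 1], [0.02, 0.048, 0, 0, 0, 0, 1], [0.02, 0.048, 0, 0, 0, 0, 1]]}}

```text
time_s: 36.35
ee_pos: [0.4814, 0.0242, 0.192]
eef_rot: [3.142, 0.001, 3.137]
force: [1.1, 1.2, -0.5]
grip_width: 0.0939
grip_force: 0.0
```

Call:
{"name": "jog_arm", "arguments": {"motion": [[0.01, 0.048, 0, 0, 0, 0, 1], [0, 0.048, 0, 0, 0, 0, 1], [0, 0.048, 0, 0, 0, 0, 1], [0, 0.03, 0, 0, 0, 0, 1], [0, 0, 0, 0, 0, 0, 1]]}}

```text
time_s: 36.85
ee_pos: [0.4727, 0.1997, 0.1917]
eef_rot: [3.141, 0.001, 3.141]
force: [0.3, 0.5, 0.4]
grip_width: 0.0941
grip_force: 0.0
```

```bash
python3 - <<'E'
from h import *
delta((.597,-.239,.041),np.pi)
t=ctrl.camera("top");print(jars(t));s=ctrl.camera("side");print(jars(s,"side"))
o=np.zeros((560,640,3),np.uint8);o[:400]=t;o[400:560,:320]=s[100:260,200:520]
cv2.imwrite("pics/c10.png",o[:,:,::-1])
E
```

```text
t 36.85 at [0.4727 0.1997 0.1917] [3.141e+00 1.000e-03 3.141e+00] F [0.3 0.5 0.4] w 0.0941
shift [-0.1243 -0.4387  0.1507] turn [ 0.001  0.001 -0.   ]
[(array([ 0.4429, -0.2374]), 230.0), (array([ 0.5188, -0.2384]), 226.0), (array([ 0.5972, -0.237 ]), 222.0)]
[]
```

View pics/c10.png

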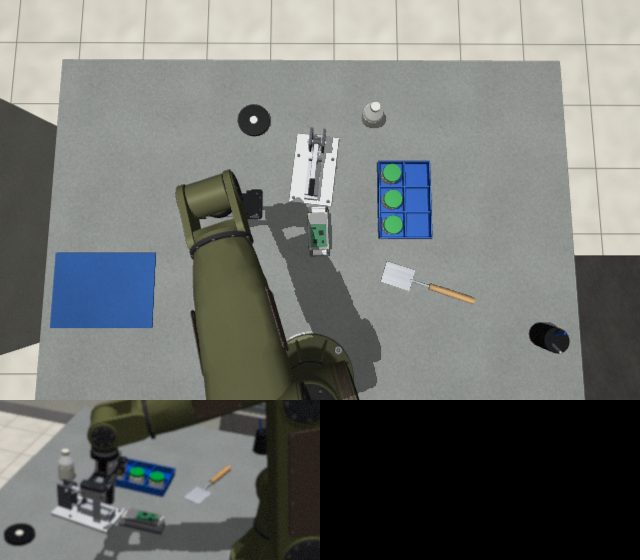

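All three jars stand in cells (lids at 392,173; 393,199; 393,225). The clamp is shut on the empty nest, the carrier is on the park block, and the spatula, bottle and reel have not moved. No other jars are in sight.

```bash
python3 -c "
from station import ctrl
print(ctrl.hand_in())"
```

```text
the job is handed in; nothing more can be done
None
```

I handed the job in at about 37 s: in the last camera check the carrier was parked between the end stops, the clamp was shut on the empty nest, all three jars were upright in the crate, and the spatula, bottle and reel had not moved; `hand_in()` returned no verdict.

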